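# Strip the shaping stack off the torch-bench rail

### The job

Take the stack on the rail carriage apart one piece at a time from the top: graphite cone to the middle of the round tile, brass mould to the middle of the square plate, graphite block to the middle of the long board with its long sides along the board's. Then slide the empty carriage along the T-slot to the rail's open end, lift it out there and stand it in the middle of the wooden dock, its foot between the two strips. Leave the mug and the jar beyond the rail and the block of bead mandrels off to the right where they are.

Things in the scene. Friction and masses are not known exactly. Their poses are not given: they have to be found in the camera images.
- cone: Graphite cone (dark grey), the top of the stack: upright cylinder 26 mm in diameter and 24 mm high with an 11 mm cone on top (35 mm in all). Loose, about 35 g. Origin: centre of its underside; z up.
- mould: Brass bead mould, under the cone: block 50 (x) x 32 (y) x 22 mm high with three copper-coloured half-round grooves across its top. Loose, about 0.3 kg. Origin: centre of its underside; z up. At the start it lies on the graphite block, turned up to 0.15 rad and shifted up to 5 mm.
- marver: Graphite block (dark grey), under the mould: 80 (x) x 46 (y) x 20 mm high. Loose, about 0.13 kg. Origin: centre of its underside; z up. At the start it lies on the carriage's platform, shifted up to 4 mm.
- carriage: Steel T-slot carriage bearing the stack: foot 56 (x) x 28 (y) x 8 mm, post 30 x 10 mm, platform 106 (x) x 58 (y) mm whose underside is 28 mm and top 40 mm above the foot's underside. Loose, about 0.32 kg, slot and foot waxed. Grip it across the platform's 58 mm, which overhangs the rail by 7 mm each side. Origin: centre of the foot's underside; x along the slot, z up.
- rail: Fixed aluminium T-slot rail, 240 (x) x 44 (y) x 26 mm high. Origin: centre of its underside; x along the slot to its open end. Slot floor at z = 8 mm; foot space 34 mm wide, 12 mm high, roofed by two lips (z = 20 to 26 mm, 16 mm gap) from x = -120 to +45 mm. No lips from x = +45 to +120 mm. The -x end is closed.
- lift_out (a point): Point on the slot floor, on the rail's x axis 83 mm from its origin, in the middle of the lipless open end. With the carriage's origin within 9 mm of it along the slot, the foot is clear of the lips, still stands on the slot floor and can be lifted straight up.
- round_tile: Home of the cone: round white ceramic tile, 68 mm in diameter, 6 mm thick, fixed to the bench. Origin: centre of its underside; top at 6 mm.
- square_plate: Home of the mould: square dark steel plate, 72 x 72 mm, 6 mm thick, fixed. Origin: centre of its underside; top at 6 mm. The mould may be turned any way on it.
- long_board: Home of the graphite block: plain pale plywood board, 116 (x) x 80 (y) mm, 6 mm thick, fixed. Origin: centre of its underside; top at 6 mm; x along its long side.
- dock: Home of the carriage: dark wooden board 112 (x) x 76 (y) mm, 6 mm thick, fixed, with two strips 10 mm wide and 8 mm high (tops at 14 mm) running along x, 48 mm apart; the carriage's foot stands on the board between them, carriage x along dock x (either way round). Origin: centre of its underside; z up.
There are look-alikes about, which are no part of the job. Of the things like the rail, leave any that is purple; of the rest the larger one is meant.

How it is judged:
By the outcome, as a careful person would: the job done as asked, in the order asked, and still so for the second after the job is handed in, with the robot touching nothing.
It also fails if it takes over 120 s, if anything falls off the work surface, if the arm or the gripper's body presses on something with over 40 N, if the wrist force passes 120 N, or if a joint passes its speed limit or range.

### The arm

A 6-joint arm with a two-finger parallel gripper is mounted at the origin on the work surface. World frame = base frame: x ahead of the robot, y to its left, z up, the work surface at z = 0. Lengths are in mm, angles in rad, forces in N, time in s.
With the tool pointing down it reaches from about 275 to 1000 mm from the base axis. Payload 8.4 kg.
Tool frame: the origin (TCP) lies midway between the tips of the shut fingers; the grasp point (between the pads) lies 19 mm behind it; z points along the fingers, y is the line along which they close (so a half turn about z gives the same grasp; the last joint's range is limited). The gripper opens to 85 mm and grips with 20 to 120 N. Pads are 22 mm wide; open, the fingers measure 114 mm over their backs; the gripper's body (76 mm by 85 mm) begins 54 mm behind the grasp point. The pads swing forward as they close: fully open they stand 13 mm farther back than shut.
Start: joints at [-1.112, 0.353, 1.633, -0, 1.155, -0.002], TCP at [277.914, -559.814, 231.281] pointing down, gripper open.
Joint ranges: [-2.63, 2.63], [-0.92, 2.1], [0.06, 2.66], [-1.3, 4.44], [0, 2.69], [-3.02, 3.02]. Speed limits (rad/s): [2.22, 2.22, 2.79, 3.14, 3.14, 3.14].

### API

Orientations are given as [roll, pitch, yaw] about the fixed x, y, z axes, in that order (R = Rz(yaw) Ry(pitch) Rx(roll)).
In Python, from rig import r gives the robot as it stands.
- The arm moves only by the shell command python3 -m inch 'ROWS' [OPENING] [FORCE]. ROWS is JSON, a list that holds one entry, the list of rows, each a list of 6 numbers: the shift along the tool's x, y, z scaled (see below), then the turn, a rotation vector about the tool's x, y, z scaled (see below). In form: [[[tx, ty, tz, wx, wy, wz], ...]]. A call has 1 to 8 rows; each row is the pose to reach, as a shift and turn from the pose commanded when the call began, along the tool's axes at that moment, turning the shorter way round; what a row does not reach only later rows make up. The controller multiplies each number of a shift by 20 cm and each number of a turn by pi rad. A row lasts 1/12 s, in which the tool goes at most 41.7 mm and 7.16 degrees, less where a joint would pass 70% of its speed; a pose out of reach is approached as far as the arm can. A call with a number of a shift or a turn outside -1 to 1 is refused whole. A call with a gripper value outside its range is refused whole. OPENING is the gripper's target within -1 to 1 (fully open at 1, half-way at 0, shut at -1), set as the call begins (- or left out, the last holds). The fingers move at their own pace and stop on an object; FORCE is the grip in N (left out, the last holds). Time passes only in rows, so rows that repeat a pose let the fingers close. It gives the time, the measured TCP pose, the force, the opening and the grip force at its end, in the units of the state.
- r.sense(): the state, without advancing time (a new reading comes with each control period).
- r.grab_frame(name): name is "scene" or "top" or "wrist"; returns the picture (400x640x3 uint8, red, green, blue); there is no depth.
- r.camera_info(name): a dict with "K" (3x3 intrinsics, pixels), "rvec" (rotation vector, rad) and "tvec" (3), from world to camera coordinates, as OpenCV has them; the wrist camera has in their place "mount" (4x4, takes a point from camera to tool coordinates, whose origin is the TCP and whose axes are the flange's). Camera axes: x right, y down, z forward; pixel columns grow to the right and rows downward; lengths in mm; the calibration is good to about 2 mm. A picture is of the moment at which its call begins: read the wrist's pose just before it. camera_info takes no time and is no camera call.
- r.sign_off(): hands the job in; it is judged then, once.
The state is a dict: "clock": time; "qpos": joint angles; "qvel": joint speeds; "joint_efforts": joint torques, N m; "eef_pos": TCP position; "tcp_rot": TCP orientation; "contact_force": force on the tool from outside, world axes, zero at the start; "wrist_torque": the same for the moment, N m; "opening": opening from 0.0 (shut) to 1.0 (fully open); "grasp_force": force on a finger pad.
Only numpy, scipy, OpenCV 4.12 (cv2) and the standard library are available. Lean on these libraries where they do the work, as an engineer would, in place of code of your own. Each camera call takes 0.05 s, during which the arm holds its last target. There are 200 camera calls.

## Working session

There is one attempt and no reset: what is moved stays moved. The work goes in short steps, Python scripts to look and compute and a shell command to move; the robot and the scene stay as the last step left them, time stands still between calls to the robot, and variables do not carry over. Pictures are saved under pics/ and viewed, at most 18 in all, crops included, and the job is handed in when it is done.

```bash
ls; mkdir -p pics; python3 - <<'E'
from rig import r
import cv2
for n in("scene","top"):
    cv2.imwrite(f"pics/{n}0.png",r.grab_frame(n)[:,:,::-1]); print(n,r.camera_info(n))
print(r.camera_info("wrist")); print(r.sense())
E
```

```text
pics
scene {'K': array([[488.66391549,   0.        , 317.33265909],
       [  0.        , 488.66391549, 196.83139198],
       [  0.        ,   0.        ,   1.        ]]), 'rvec': array([ 2.13225316,  0.83307598, -0.3643667 ]), 'tvec': array([-313.78442908, -117.3848219 , 1384.05095667])}
top {'K': array([[438.61160137,   0.        , 319.91566366],
       [  0.        , 438.61160137, 199.46484354],
       [  0.        ,   0.        ,   1.        ]]), 'rvec': array([ 2.20198829, -2.15678787,  0.05130789]), 'tvec': array([   6.691326  ,  442.83348409, 1107.96642499])}
{'K': array([[283.37764579,   0.        , 316.9559329 ],
       [  0.        , 283.37764579, 197.98394379],
       [  0.        ,   0.        ,   1.        ]]), 'mount': array([[-8.17433897e-04, -9.56975891e-01, -2.90166291e-01,
         7.29285802e+01],
       [ 9.99999653e-01, -8.29700749e-04, -8.07467979e-05,
        -8.28911766e-01],
       [-1.63478450e-04, -2.90166256e-01,  9.56976236e-01,
        -1.42349531e+02],
       [ 0.00000000e+00,  0.00000000e+00,  0.00000000e+00,
         1.00000000e+00]])}
{'clock': 0.1, 'qpos': array([-1.11238847e+00,  3.53585804e-01,  1.63404175e+00, -3.24424224e-05,
        1.15520591e+00, -2.39274686e-03]), 'qvel': array([ 0.00115954, -0.00166669, -0.00171703,  0.00068883,  0.00108187,
       -0.00084689]), 'joint_efforts': array([ 1.04350569e-03, -6.06361198e+01, -3.42818391e+01,  1.29695870e-06,
        3.90976100e-03, -2.30132798e-05]), 'eef_pos': array([ 277.72529127, -559.4370811 ,  230.6401447 ]), 'tcp_rot': array([-3.14035178e+00,  2.66955632e-05,  4.60813737e-01]), 'contact_force': array([ 0.40958638, -0.11047188, -0.47631796]), 'wrist_torque': array([ 0.01722357, -0.00882621, -0.02816494]), 'grasp_force': 0.0, 'opening': 1.0013748696822797}
```

View pics/top0.png

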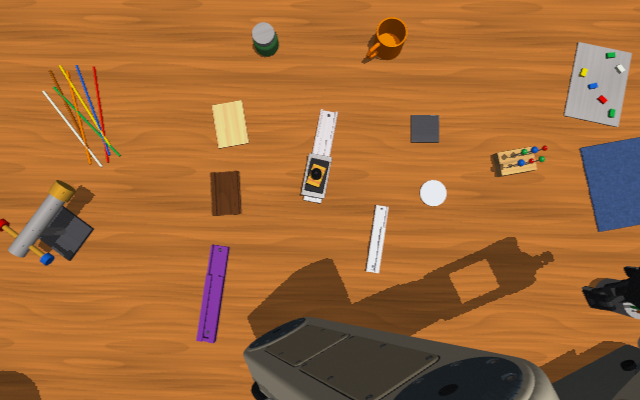

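View pics/scene0.png

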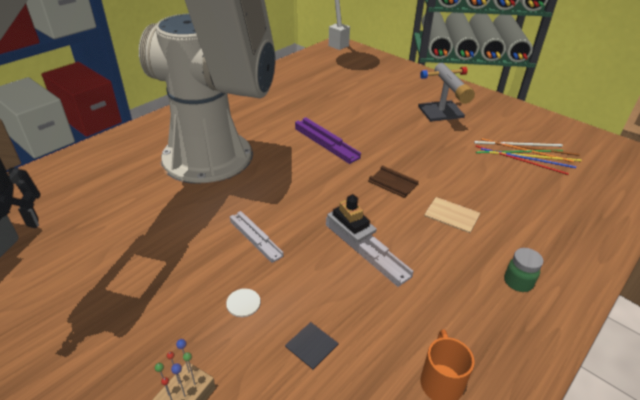

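The top view shows two white rails: one at (319,156) carrying the stack, and a smaller one at (377,239). The purple rail at (213,293) is excluded by colour. The larger white one, about 93 px or 240 mm long, is the one meant. The tile is at (433,193), the plate at (425,129), the board at (230,124) and the dock at (226,193). I'll measure these and confirm them in a crop.

```bash
cat > h.py <<'E'
import numpy as np, cv2
from scipy.spatial.transform import Rotation as Ro
from rig import r
def cam(n,s=None):
    c=r.camera_info(n)
    if n=="wrist":
        s=s or r.sense(); T=np.eye(4); T[:3,:3]=Ro.from_euler('xyz',s['tcp_rot']).as_matrix(); T[:3,3]=s['eef_pos']
        M=T@c['mount']; return c['K'],M[:3,:3],M[:3,3]
    R=cv2.Rodrigues(c['rvec'])[0]; return c['K'],R.T,-R.T@c['tvec']
def onz(C,uv,z):
    K,R,o=C; uv=np.atleast_2d(uv).astype(float)
    d=(R@np.linalg.inv(K)@np.c_[uv,np.ones(len(uv))].T).T
    return o+d*((z-o[2])/d[:,2])[:,None]
def proj(C,P):
    K,R,o=C; q=(K@R.T@(np.atleast_2d(P)-o).T).T; return q[:,:2]/q[:,2:]
def blob(mask,near):
    cs,_=cv2.findContours(mask.astype(np.uint8),cv2.RETR_EXTERNAL,cv2.CHAIN_APPROX_NONE)
    cs=[c for c in cs if cv2.contourArea(c)>60]
    return min(cs,key=lambda c:-cv2.pointPolygonTest(c,tuple(map(float,near)),True))
def rect(C,c,z):
    P=onz(C,c.reshape(-1,2),z)[:,:2].astype(np.float32)
    (x,y),(a,b),t=cv2.minAreaRect(P)
    if a<b:a,b,t=b,a,t+90
    return np.round([x,y,a,b,((t+90)%180)-90],1)   # centre, long, short, angle of long side deg
def face(c,s=None):
    """shift along tool axes for a world displacement"""
    s=s or r.sense(); return Ro.from_euler('xyz',s['tcp_rot']).as_matrix().T
E
python3 - <<'E'
from h import *
im=cv2.imread("pics/top0.png"); hsv=cv2.cvtColor(im,cv2.COLOR_BGR2HSV); H,S,V=cv2.split(hsv); C=cam("top")
white=(S<50)&(V>150)
for n,m,p,z in[("tile",white,(433,193),6),("railfree",white,(325,130),26),("small",white,(377,239),20),
  ("plate",(S<70)&(V<110),(425,129),6),("board",(V>185)&(S<150)&(H>12),(230,124),6),("dock",(V<115)&(S>70),(226,193),6),("cone",(V<45),(316,174),108),("purple",(H>125)&(H<160)&(S>80),(213,293),20),("stackdark",V<60,(316,174),68)]:
    c=blob(m,p); print(n,rect(C,c,z),cv2.boundingRect(c))
print(C[2], hsv[193,226],hsv[124,230],hsv[129,425],hsv[130,325])
cv2.imwrite("pics/crop1.png",cv2.resize(im[90:280,190:460],None,fx=2.95,fy=2.95,interpolation=cv2.INTER_CUBIC))
E
```

```text
tile [ 467.  -274.1   66.6   64.5  -88.9] (420, 180, 27, 26)
railfree [554.6  17.8 237.6  59.   -9.7] (301, 109, 37, 94)
small [ 346.1 -130.6  168.5   32.5   -7.7] (366, 205, 22, 68)
plate [ 634.4 -251.5   69.9   68.8  -89.6] (411, 115, 28, 27)
board [637.8 256.  115.4  81.6  11.4] (212, 100, 37, 48)
dock [455.3 261.1 112.7  74.8   4.8] (211, 171, 30, 45)
cone [498.8  24.7  23.7  18.9   1.2] (312, 168, 9, 11)
purple [200.4 281.7 242.2  48.3  -6.4] (196, 245, 33, 98)
stackdark [498.   24.9  79.5  43.9 -11.6] (305, 158, 24, 35)
[ 369.71831654   -5.18998309 1134.46784788] [ 12 181  89] [ 25  99 231] [114  15  85] [170   7 229]
```

View pics/crop1.png

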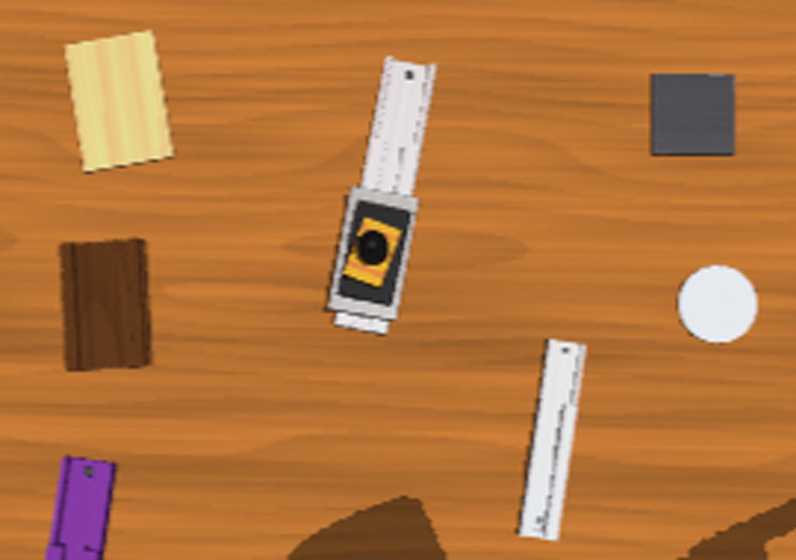

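The crop confirms it: the large white rail carries the stack, with its open end at the top (about (327,112) in the full picture). The smaller white rail has no stack, and the purple one is the other look-alike. Moving towards the stack now.

```bash
cat >> h.py <<'E'
def go(x,y,z,yaw,n=""):
    s=r.sense(); R=Ro.from_euler('xyz',s['tcp_rot']).as_matrix()
    t=R.T@(np.array([x,y,z])-s['eef_pos'])/200
    best=min((R.T@Ro.from_euler('xyz',[np.pi,0,w]).as_matrix() for w in(yaw,yaw+np.pi)),key=lambda A:Ro.from_matrix(A).magnitude())
    w=Ro.from_matrix(best).as_rotvec()/np.pi
    print(n,"rows",round(max(np.linalg.norm(t)*200/41.7,np.linalg.norm(w)*180/7.16),1),"t",np.round(t,4),"w",np.round(w,4))
E
R1='[0.76,-0.71,0,0,0,0]'
python3 -m inch '[[[0.76,-0.71,0,0,0,0],[0.76,-0.71,0,0,0,0],[0.76,-0.71,0,0,0,0],[0.76,-0.71,0,0,0,0],[0.76,-0.71,0,0,0,0],[0.76,-0.71,0,0,0,0]]]' 1
python3 -m inch '[[[0.76,-0.71,0,0,0,0],[0.76,-0.71,0,0,0,0],[0.76,-0.71,0,0,0,0],[0.76,-0.71,0,0,0,0],[0.76,-0.71,0,0,0,0],[0.76,-0.71,0,0,0,0]]]'
python3 -m inch '[[[0.76,-0.71,0,0,0,0.21],[0.76,-0.71,0,0,0,0.21],[0.76,-0.71,0,0,0,0.21],[0.76,-0.71,0,0,0,0.21],[0.76,-0.71,0,0,0,0.21],[0.76,-0.71,0,0,0,0.21],[0.76,-0.71,0,0,0,0.21],[0.76,-0.71,0,0,0,0.21]]]'
python3 - <<'E'
from h import *
s=r.sense(); im=r.grab_frame("wrist"); np.save("w1.npy",im); cv2.imwrite("pics/w1.png",im[:,:,::-1]); print(s['eef_pos'],s['tcp_rot'],s['clock'])
E
```

```text
clock: 0.6
eef_pos: [351.8, -359.0, 230.8]
tcp_rot: [-3.138, -0.001, 0.464]
contact_force: [-0.6, 0.2, 0.5]
opening: 0.999
grasp_force: 0.0
clock: 1.1
eef_pos: [425.5, -164.8, 231.2]
tcp_rot: [-3.14, -0.002, 0.465]
contact_force: [-0.3, -1.1, -0.5]
opening: 1.002
grasp_force: 0.0
clock: 1.77
eef_pos: [497.1, 25.3, 230.9]
tcp_rot: [3.141, 0.001, -0.196]
contact_force: [0.6, -0.7, -0.1]
opening: 1.002
grasp_force: 0.0
[497.10949837  25.33592399 230.90902769] [ 3.14117898e+00  6.55156713e-04 -1.95541895e-01] 1.7667
```

View pics/w1.png

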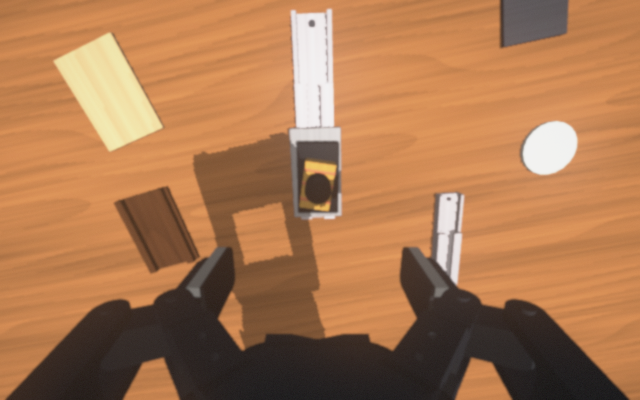

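The wrist view shows the cone at (318,188) on the mould (318,186), with the graphite block (318,180) and carriage platform (316,173) under them. The rail's free end is at the top at (312,12). The board is at (108,92), the dock at (157,229), the tile at (549,148) and part of the plate at (534,20).

```bash
python3 - <<'E'
from h import *
im=cv2.imread("pics/w1.png"); H,S,V=cv2.split(cv2.cvtColor(im,cv2.COLOR_BGR2HSV)); C=cam("wrist")
hull=lambda c:cv2.convexHull(c)
def f(n,m,p,z):
    c=hull(blob(m,p)); print(n,rect(C,c,z),cv2.boundingRect(c)); return c
f("cone",V<50,(318,188),112)
win=np.zeros_like(V,bool); win[120:225,285:350]=1
f("mould",win&(H>14)&(H<30)&(S>130)&(V>150),(311,175),90)
f("marver",win&(V<90),(318,150),68)
st=((S<60)&(V>120))
c=blob(st,(312,60)); 
m=np.zeros_like(V); cv2.drawContours(m,[c],-1,1,-1)
a=m.copy(); a[125:]=0; f("railfree",a>0,(305,60),26)
b=m.copy(); b[:130]=0; b[212:]=0; f("platform",b>0,(295,170),48)
f("board",(V>185)&(S<150)&(H>12),(108,92),6)
f("tile",(S<50)&(V>150),(549,148),6)
f("dock",(V<115)&(S>70)&(np.arange(640)[None]<200)&(np.arange(400)[:,None]<275),(157,229),10)
for p in[(316,132),(293,160),(311,175),(303,150),(305,60),(318,220),(180,200)]: print(p,H[p[1],p[0]],S[p[1],p[0]],V[p[1],p[0]])
cv2.imwrite("pics/crop2.png",cv2.resize(im[0:235,230:400],None,fx=3.4,fy=2.5,interpolation=cv2.INTER_CUBIC)[:590])
E
```

```text
cone [290.5 -39.7 556.6 150.2  78.7] (162, 294, 466, 106)
mould [515.9  17.5  31.7   8.8  70.5] (304, 161, 32, 12)
marver [507.5  27.7  62.9  32.9 -12.4] (297, 143, 32, 57)
railfree [613.    5.8 118.7  45.   -9.8] (291, 9, 43, 116)
platform [502.9  25.   96.1  57.5  -9.9] (289, 130, 52, 82)
board [634.2 243.5 128.  108.4  10.8] (52, 31, 117, 125)
tile [ 465.9 -273.7   67.8   67.5  -86.4] (522, 121, 55, 54)
dock [454.  276.7 109.9  25.6   5.2] (119, 200, 41, 71)
(316, 132) 8 9 224
(293, 160) 10 24 129
(311, 175) 16 129 107
(303, 150) 8 46 88
(305, 60) 173 4 241
(318, 220) 13 151 196
(180, 200) 13 152 215
```

View pics/crop2.png

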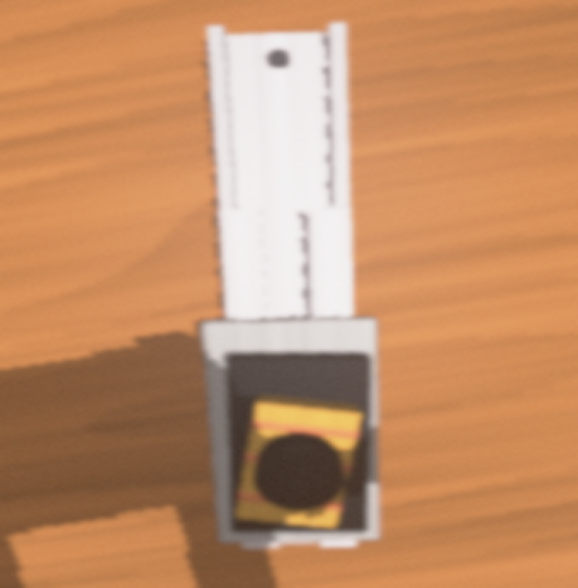

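The crop clears up the corners, and it shows the open lipless end at the far (top) end, with the lips starting at about y=210 in the crop. I'll work out the stack from those pixels.

```bash
python3 - <<'E'
from h import *
C=cam("wrist"); f=lambda P:np.array(P)/[3.4,2.5]+[230,0]
print("cone",onz(C,f([[298,470]]),112))
for n,P,z in[("mould",[(255,402),(363,410),(340,527),(237,515)],90),("marver",[(228,353),(371,353),(366,530),(232,530)],68),("plat",[(202,320),(378,320),(380,540),(212,543)],48)]:
    print(n,rect(C,np.array(f(P),np.float32),z))
e=onz(C,f([[208,26],[346,24]]),26); print("rail end",e.mean(0)); l=onz(C,f([[218,208],[352,208]]),26); print("lips",l.mean(0))
T=cam("top"); print("cone top cam",onz(T,[[316,173.5]],112))
go(497,25,140,-0.171)
E
```

```text
cone [[499.78616419  23.10589266 112.        ]]
mould [496.   23.7  50.4  32.4 -18.3]
marver [499.5  22.6  79.7  45.  -11.3]
plat [500.   24.9 106.2  60.5  -9.8]
rail end [670.9848504   -4.42080495  26.        ]
lips [599.34805013   7.50833537  26.        ]
cone top cam [[497.10001907  24.52623301 112.        ]]
 rows 2.2 t [ 0.0014 -0.0035  0.4544] w [ 0.0002  0.0003 -0.0078]
```

```bash
python3 -m inch '[[[0.007,0.006,0.4,0,0,-0.008],[0.007,0.006,0.4,0,0,-0.008],[0.007,0.006,0.6,0,0,-0.008],[0.007,0.006,0.69,0,0,-0.008],[0.007,0.006,0.69,0,0,-0.008],[0.007,0.006,0.69,0,0,-0.008]]]' 1
python3 -m inch '[[[0,0,0,0,0,0],[0,0,0,0,0,0],[0,0,0,0,0,0],[0,0,0,0,0,0],[0,0,0,0,0,0],[0,0,0,0,0,0],[0,0,0,0,0,0],[0,0,0,0,0,0]]]' -0.8 25
python3 - <<'E'
from h import *
print(r.sense()['eef_pos']); im=r.grab_frame("wrist"); cv2.imwrite("pics/w2.png",im[:,:,::-1])
E
```

```text
clock: 2.32
eef_pos: [497.3, 21.9, 92.9]
tcp_rot: [3.141, 0.002, -0.174]
contact_force: [0.3, 0.0, 0.9]
opening: 1.0
grasp_force: 0.0
clock: 2.98
eef_pos: [498.6, 23.2, 94.2]
tcp_rot: [-3.141, -0.001, -0.173]
contact_force: [-2.1, -0.3, 7.3]
opening: 0.294
grasp_force: 24.2
[498.64659227  23.15834522  94.24183504]
```

View pics/w2.png

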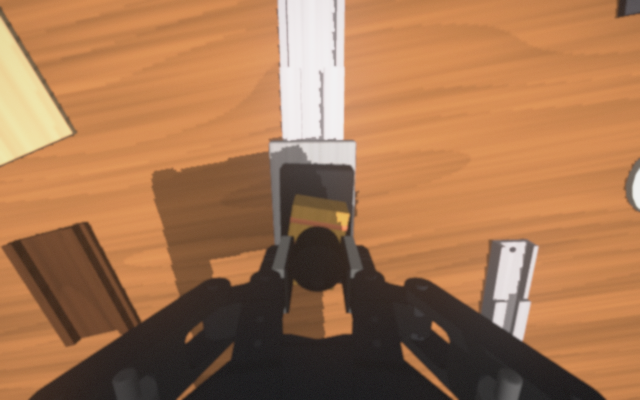

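The cone sits between the pads at (318,255), with the opening at 25 mm as expected. Lifting it and carrying it to the tile.

```bash
python3 -m inch '[[[0,0,-0.2,0,0,0],[0,0,-0.4,0,0,0],[0,0,-0.4,0,0,0],[0,0,-0.4,0,0,0]]]'
python3 - <<'E'
from h import *
go(466.5,-274,175,-0.17)
E
```

```text
clock: 3.37
eef_pos: [499.8, 23.2, 175.7]
tcp_rot: [-3.141, -0.005, -0.174]
contact_force: [0.3, 0.6, -0.9]
opening: 0.297
grasp_force: 24.9
 rows 7.2 t [0.0928 1.4925 0.0026] w [-0.0003 -0.0016 -0.0011]
```

```bash
python3 -m inch '[[[0.05,0.75,0,0,0,0],[0.05,0.75,0,0,0,0],[0.05,0.75,0,0,0,0],[0.05,0.75,0,0,0,0]]]'
python3 -m inch '[[[0.043,0.74,0,0,0,0],[0.043,0.74,0,0,0,0],[0.043,0.74,0,0,0,0],[0.043,0.74,0,0,0,0],[0.043,0.74,0,0,0,0]]]'
python3 - <<'E'
from h import *
go(466.5,-274,12,-0.17)
s=r.sense(); C=cam("wrist",s); im=r.grab_frame("wrist")[:,:,::-1].copy(); cv2.imwrite("pics/w3.png",im)
H,S,V=cv2.split(cv2.cvtColor(im,cv2.COLOR_BGR2HSV))
c=blob((S<50)&(V>150),proj(C,[[466.5,-274,6]])[0]); print(rect(C,cv2.convexHull(c),6),cv2.boundingRect(c))
E
```

```text
clock: 3.7
eef_pos: [480.5, -128.8, 172.2]
tcp_rot: [3.141, 0.002, -0.174]
contact_force: [-0.5, 0.0, -0.2]
opening: 0.293
grasp_force: 25.0
clock: 4.12
eef_pos: [463.7, -277.6, 172.1]
tcp_rot: [3.141, 0.001, -0.177]
contact_force: [0.4, 0.1, -0.4]
opening: 0.293
grasp_force: 25.0
 rows 3.8 t [ 0.0115 -0.0207  0.8004] w [ 0.0003  0.0003 -0.0022]
[ 466.6 -274.9   67.1   67.   -38.1] (284, 147, 61, 61)
```

View pics/w3.png

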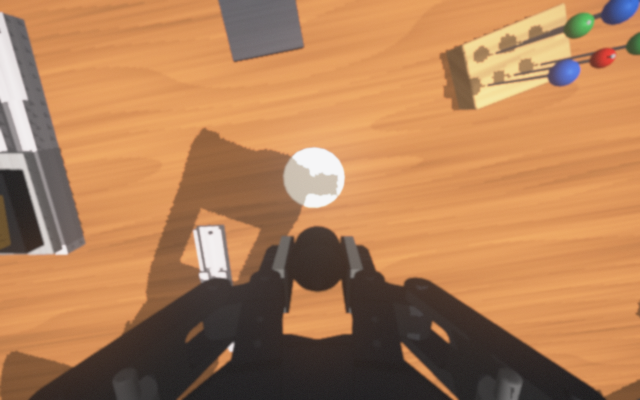

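The cone is held at (318,258) and the tile is at (314,177), which agrees with the earlier measurement to within 1 mm.

```bash
python3 - <<'E'
from h import *
s=r.sense(); C=cam("wrist",s)
P=onz(C,[[318,258]],s['eef_pos'][2]+19)[0]; d=P-s['eef_pos']; print(s['eef_pos'],d, face(0)@d)
go(466.5-d[0],-274.5-d[1],12,-0.17)
E
```

```text
[ 463.70740669 -275.33788919  171.9517151 ] [ 4.65455912 -1.21719251 19.        ] [  4.76243485   0.36934518 -19.0086632 ]
 rows 3.8 t [-0.0096 -0.0081  0.7998] w [-0.0002  0.0006 -0.0022]
```

```bash
python3 -m inch '[[[0,-0.006,0.2,0,0,0],[0,-0.006,0.4,0,0,0],[0,-0.006,0.6,0,0,0],[0,-0.006,0.72,0,0,0],[0,-0.006,0.76,0,0,0],[0,-0.006,0.79,0,0,0],[0,-0.006,0.803,0,0,0],[0,-0.006,0.803,0,0,0]]]'
python3 -c "
from h import *
print(r.sense())"
```

```text
clock: 4.83
eef_pos: [465.7, -272.4, 13.3]
tcp_rot: [3.141, -0.001, -0.173]
contact_force: [-0.0, -0.6, -0.4]
opening: 0.294
grasp_force: 25.0
{'clock': 4.8333, 'qpos': array([-5.32059608e-01,  5.28078585e-01,  1.96263481e+00,  6.42247866e-05,
        6.49909698e-01,  1.21201200e+00]), 'qvel': array([-0.00230512, -0.01902968, -0.00759664, -0.00151262,  0.00932231,
       -0.00019181]), 'joint_efforts': array([ 1.04523171e-01, -5.72111428e+01, -1.98195434e+01,  5.48275741e-03,
       -1.12691070e-01,  4.78902526e-03]), 'eef_pos': array([ 465.71802213, -272.40608769,   13.32638696]), 'tcp_rot': array([ 3.14128864e+00, -9.21486185e-04, -1.73326256e-01]), 'contact_force': array([-0.0365109 , -0.58800588, -0.42950046]), 'wrist_torque': array([-0.04509822,  0.00603225,  0.01395017]), 'grasp_force': 24.99623760995746, 'opening': 0.2940318084451621}
```

```bash
python3 -m inch '[[[-0.007,0.008,0.0,0,0,0],[-0.007,0.008,0.008,0,0,0],[-0.007,0.008,0.01,0,0,0],[-0.007,0.008,0.01,0,0,0]]]'
python3 -m inch '[[[0,0,0.005,0,0,0],[0,0,0.005,0,0,0]]]'
```

```text
clock: 5.17
eef_pos: [463.7, -274.1, 11.3]
tcp_rot: [3.141, -0.001, -0.174]
contact_force: [-0.8, -0.5, -0.1]
opening: 0.294
grasp_force: 25.0
clock: 5.33
eef_pos: [463.7, -274.1, 10.3]
tcp_rot: [3.141, -0.001, -0.174]
contact_force: [-1.5, 0.8, 5.2]
opening: 0.297
grasp_force: 25.7
```

Contact at TCP z = 10.3, as predicted. Releasing.

```bash
python3 -m inch '[[[0,0,0,0,0,0],[0,0,0,0,0,0],[0,0,0,0,0,0],[0,0,0,0,0,0]]]' 0.2
python3 -m inch '[[[0,0,-0.2,0,0,0],[0,0,-0.4,0,0,0],[0,0,-0.6,0,0,0],[0,0,-0.8,0,0,0],[0,0,-0.8,0,0,0],[0,0,-0.8,0,0,0]]]' 1
python3 - <<'E'
from h import *
s=r.sense(); C=cam("wrist",s); im=r.grab_frame("wrist")[:,:,::-1].copy(); cv2.imwrite("pics/w4.png",im)
u=proj(C,[[466,-274,20]])[0].astype(int); print(u); H,S,V=cv2.split(cv2.cvtColor(im,cv2.COLOR_BGR2HSV))
c=blob((V<60)&(np.arange(400)[:,None]<u[1]+30),u); print("cone",rect(C,c,25),cv2.boundingRect(c))
c=blob((S<50)&(V>150)|(V<60)&(np.arange(400)[:,None]<u[1]+30),u); print("tile",rect(C,cv2.convexHull(c),6))
t=cv2.cvtColor(r.grab_frame("top"),cv2.COLOR_RGB2BGR); cv2.imwrite("pics/top1.png",t)
go(497,23.5,175,-0.32); go(497,23.5,72,-0.32)
E
```

```text
clock: 5.67
eef_pos: [463.4, -273.8, 9.6]
tcp_rot: [-3.142, 0.0, -0.174]
contact_force: [0.0, -0.1, -0.0]
opening: 0.599
grasp_force: 0.0
clock: 6.17
eef_pos: [464.8, -274.7, 172.2]
tcp_rot: [3.14, -0.005, -0.174]
contact_force: [0.3, 0.0, -1.2]
opening: 1.003
grasp_force: 0.0
[315 182]
cone [513.4  40.9  43.8  32.6 -10.1] (0, 171, 36, 41)
tile [ 466.5 -274.1   67.3   64.9  -10.1]
 rows 7.2 t [-0.0885 -1.4921 -0.0291] w [-0.0001  0.0003  0.0465]
 rows 7.5 t [-0.0881 -1.4919  0.4859] w [-0.0001  0.0003  0.0465]
```

```bash
python3 - <<'E'
from h import *
im=cv2.imread("pics/w4.png"); cv2.imwrite("pics/crop3.png",cv2.resize(im[120:250,240:400],None,fx=3.5,fy=3.5)); 
C=cam("wrist"); V=im.max(2); 
c=blob((V<100)&(np.arange(400)[:,None]<230)&(abs(np.arange(640)-315)<60)[None],(316,185)); print(rect(C,c,25),cv2.boundingRect(c))
E
```

```text
[ 462.1 -272.7   26.9   22.   -10. ] (306, 173, 22, 26)
```

View pics/crop3.png

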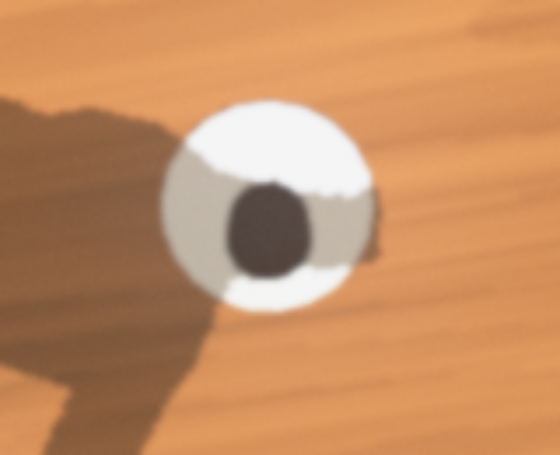

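```bash
python3 - <<'E'
from h import *
C=cam("wrist"); f=lambda p:np.array([p])/3.5+[240,120]
print("base +x edge",onz(C,f((267,181)),6),"rim -x edge",onz(C,f((268,279)),30),"tile ends",onz(C,f((267,101)),6),onz(C,f((267,312)),6),onz(C,f((161,205)),6),onz(C,f((374,205)),6),"cone sides",onz(C,f((226,231)),20),onz(C,f((311,231)),20))
E
```

```text
base +x edge [[ 472.81921931 -274.37101691    6.        ]] rim -x edge [[ 448.47555701 -270.41302596   30.        ]] tile ends [[ 497.29673397 -278.70714483    6.        ]] [[ 430.11422452 -266.8059384     6.        ]] [[ 471.05317257 -240.12458709    6.        ]] [[ 459.38533991 -306.24568976    6.        ]] cone sides [[ 462.63474534 -259.97554138   20.        ]] [[ 458.15702206 -285.3502007    20.        ]]
```

The cone stands on the tile, about 3 mm off the middle, which is good enough. Now back over the stack for the mould.

```bash
python3 -m inch '[[[-0.044,-0.746,-0.1,0,0,0],[-0.044,-0.746,-0.1,0,0,0],[-0.044,-0.746,-0.1,0,0,0],[-0.044,-0.746,-0.1,0,0,0]]]'
python3 -m inch '[[[-0.044,-0.746,0,0,0,0.046],[-0.044,-0.746,0,0,0,0.046],[-0.044,-0.746,0,0,0,0.046],[-0.044,-0.746,0,0,0,0.046],[-0.044,-0.746,0,0,0,0.046],[-0.044,-0.746,0,0,0,0.046]]]'
python3 - <<'E'
from h import *
s=r.sense(); C=cam("wrist",s); im=r.grab_frame("wrist")[:,:,::-1].copy(); cv2.imwrite("pics/w5.png",im); print(s['eef_pos'],s['tcp_rot'])
u=proj(C,[[496,23.7,90]])[0].astype(int); print(u); x0,y0=u[0]-80,u[1]-65
cv2.imwrite("pics/crop4.png",cv2.resize(im[y0:y0+130,x0:x0+160],None,fx=4,fy=4)); print(x0,y0)
E
```

```text
clock: 6.6
eef_pos: [479.2, -122.3, 188.0]
tcp_rot: [-3.14, 0.004, -0.174]
contact_force: [-0.0, 0.3, 0.7]
opening: 1.001
grasp_force: 0.0
clock: 7.1
eef_pos: [496.6, 24.5, 187.9]
tcp_rot: [3.14, 0.003, -0.315]
contact_force: [0.7, -0.7, 0.5]
opening: 1.006
grasp_force: 0.0
[496.58054078  24.52312274 187.86786359] [ 3.1402972   0.00319997 -0.31495892]
[317 197]
237 132
```

View pics/crop4.png

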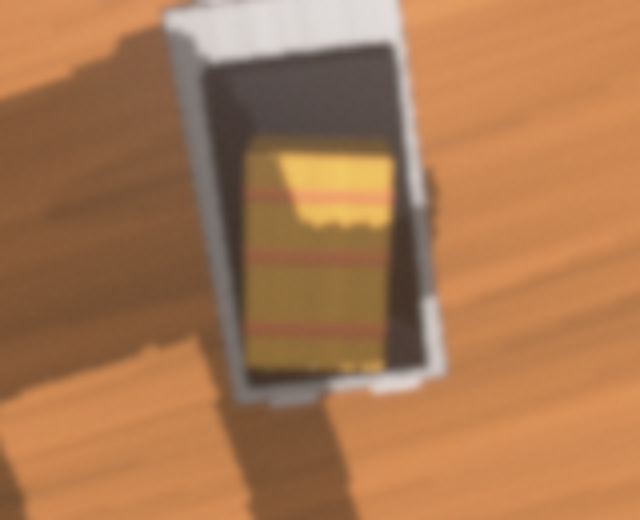

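The mould's edges line up with the tool and its centre is at crop (318,260), exactly as predicted. Descending to grasp it.

```bash
python3 -m inch '[[[-0.002,0.004,0.2,0,0,0.002],[-0.002,0.004,0.4,0,0,0.002],[-0.002,0.004,0.5,0,0,0.002],[-0.002,0.004,0.55,0,0,0.002],[-0.002,0.004,0.575,0,0,0.002],[-0.002,0.004,0.575,0,0,0.002],[-0.002,0.004,0.575,0,0,0.002]]]'
python3 -m inch '[[[0,0,0,0,0,0],[0,0,0,0,0,0],[0,0,0,0,0,0],[0,0,0,0,0,0],[0,0,0,0,0,0],[0,0,0,0,0,0],[0,0,0,0,0,0],[0,0,0,0,0,0]]]' -0.7 45
python3 -m inch '[[[0,0,-0.1,0,0,0],[0,0,-0.3,0,0,0],[0,0,-0.5,0,0,0],[0,0,-0.5,0,0,0],[0,0,-0.5,0,0,0]]]'
python3 - <<'E'
from h import *
s=r.sense(); print(s['eef_pos'],s['contact_force']); go(634.4,-251.5,175,-0.315)
E
```

```text
clock: 7.73
eef_pos: [497.8, 22.0, 75.4]
tcp_rot: [-3.141, -0.001, -0.325]
contact_force: [0.3, 0.5, -0.3]
opening: 1.001
grasp_force: 0.0
clock: 8.4
eef_pos: [497.6, 22.6, 75.5]
tcp_rot: [-3.141, -0.001, -0.324]
contact_force: [-0.8, 0.8, 7.4]
opening: 0.361
grasp_force: 44.6
clock: 8.82
eef_pos: [498.4, 22.6, 176.7]
tcp_rot: [-3.14, -0.004, -0.324]
contact_force: [0.2, -0.3, -4.3]
opening: 0.361
grasp_force: 46.7
[498.42032602  22.60304544 176.7170937 ] [ 0.224903   -0.33258925 -4.28744821]
 rows 7.3 t [1.0813 1.0823 0.0115] w [-0.0005 -0.0014 -0.003 ]
```

```bash
python3 -m inch '[[[0.54,0.54,0,0,0,0],[0.54,0.54,0,0,0,0],[0.54,0.54,0,0,0,0],[0.54,0.54,0,0,0,0]]]'
python3 -m inch '[[[0.54,0.54,0,0,0,0],[0.54,0.54,0,0,0,0],[0.54,0.54,0,0,0,0],[0.54,0.54,0,0,0,0],[0.54,0.54,0,0,0,0],[0.54,0.54,0,0,0,0]]]'
python3 - <<'E'
from h import *
s=r.sense(); C=cam("wrist",s); im=r.grab_frame("wrist")[:,:,::-1].copy(); cv2.imwrite("pics/w6.png",im)
H,S,V=cv2.split(cv2.cvtColor(im,cv2.COLOR_BGR2HSV)); u=proj(C,[[634.4,-251.5,6]])[0]; print(u,s['eef_pos'])
ok=(np.arange(400)[:,None]<225)
c=blob((S<90)&(V<130)&ok,u-[0,15]); print("plate",rect(C,cv2.convexHull(c),6),cv2.boundingRect(c))
c=blob((H>10)&(H<30)&(S>150)&(V>150)&(abs(np.arange(640)-318)<50)[None]&(np.arange(400)[:,None]>200),(318,260)); print("mould px",cv2.boundingRect(c), rect(C,c,s['eef_pos'][2]+14.5))
E
```

```text
clock: 9.15
eef_pos: [565.2, -117.0, 172.8]
tcp_rot: [3.141, 0.001, -0.325]
contact_force: [0.5, -0.2, -3.0]
opening: 0.359
grasp_force: 46.7
clock: 9.65
eef_pos: [631.8, -252.1, 171.6]
tcp_rot: [-3.141, 0.004, -0.327]
contact_force: [-0.4, 0.4, -3.8]
opening: 0.361
grasp_force: 46.7
[315.60234388 177.64955577] [ 631.78668247 -252.10685381  171.62277048]
plate [ 6.336e+02 -2.517e+02  7.050e+01  6.900e+01  3.000e-01] (277, 139, 77, 68)
mould px (288, 239, 60, 21) [ 638.8 -254.7   29.2   11.    69.6]
```

View pics/w6.png

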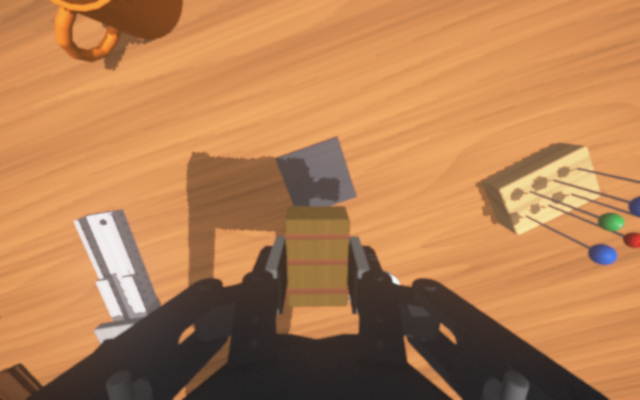

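The plate is at (316,172), which measures (633.6,-251.7). The mould is held at (318,259), square in the pads. Descending.

```bash
python3 -m inch '[[[0.007,-0.004,0.2,0,0,0],[0.007,-0.004,0.4,0,0,0],[0.007,-0.004,0.6,0,0,0],[0.007,-0.004,0.7,0,0,0],[0.007,-0.004,0.74,0,0,0],[0.007,-0.004,0.77,0,0,0],[0.007,-0.004,0.77,0,0,0],[0.007,-0.004,0.77,0,0,0]]]'
python3 -c "
from h import *
s=r.sense(); print(s['eef_pos']); go(633.5,-251.8,15,-.325)"
```

```text
clock: 10.37
eef_pos: [635.3, -250.7, 22.1]
tcp_rot: [3.142, -0.002, -0.324]
contact_force: [0.2, 0.2, -3.2]
opening: 0.364
grasp_force: 46.7
[ 635.3466536  -250.70493086   22.05948522]
 rows 0.2 t [-0.0071  0.0081  0.0353] w [ 0.     -0.0006  0.0003]
```

```bash
python3 -m inch '[[[-0.006,0.007,0.01,0,0,0],[-0.006,0.007,0.025,0,0,0],[-0.006,0.007,0.036,0,0,0],[-0.006,0.007,0.036,0,0,0]]]'
python3 -m inch '[[[0,0,0.006,0,0,0],[0,0,0.006,0,0,0]]]'
```

```text
clock: 10.7
eef_pos: [633.0, -251.9, 13.7]
tcp_rot: [3.142, -0.001, -0.325]
contact_force: [0.5, -0.2, -2.0]
opening: 0.361
grasp_force: 46.8
clock: 10.87
eef_pos: [633.1, -251.9, 13.6]
tcp_rot: [3.142, -0.0, -0.325]
contact_force: [-3.2, 1.4, 8.0]
opening: 0.36
grasp_force: 48.0
```

```bash
python3 -m inch '[[[0,0,0,0,0,0],[0,0,0,0,0,0],[0,0,0,0,0,0],[0,0,0,0,0,0]]]' 0.3
python3 -m inch '[[[0,0,-0.2,0,0,0],[0,0,-0.4,0,0,0],[0,0,-0.6,0,0,0],[0,0,-0.8,0,0,0],[0,0,-0.8,0,0,0],[0,0,-0.8,0,0,0]]]' 1
python3 - <<'E'
from h import *
s=r.sense(); C=cam("wrist",s); im=r.grab_frame("wrist")[:,:,::-1].copy(); cv2.imwrite("pics/w7.png",im)
u=proj(C,[[634,-251.5,15]])[0].astype(int); x0,y0=u[0]-70,u[1]-55
cv2.imwrite("pics/crop5.png",cv2.resize(im[y0:y0+110,x0:x0+140],None,fx=4,fy=4)); print(x0,y0)
go(498.5,23.5,175,-.19)
E
```

```text
clock: 11.2
eef_pos: [633.0, -251.8, 12.4]
tcp_rot: [3.142, -0.0, -0.325]
contact_force: [1.4, 1.2, 0.0]
opening: 0.653
grasp_force: 0.0
clock: 11.7
eef_pos: [634.7, -252.4, 175.6]
tcp_rot: [3.141, -0.006, -0.325]
contact_force: [1.1, -1.0, -1.0]
opening: 1.001
grasp_force: 0.0
246 127
 rows 7.4 t [-1.0776 -1.0901 -0.0112] w [ 0.0001 -0.0006 -0.0429]
```

View pics/crop5.png

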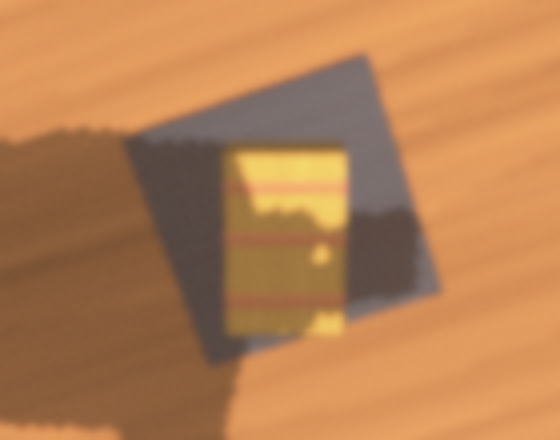

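The mould lies on the plate, with its top face centred at crop (286,242) and the plate at (285,212). I'll take the parallax out below while I move to the graphite block.

```bash
python3 - <<'E'
from h import *
C=cam("wrist"); f=lambda p:np.array([p])/4+[246,127]
print(onz(C,f((285,212)),6),onz(C,f((286,243)),28))
E
python3 -m inch '[[[-0.54,-0.545,-0.05,0,0,0],[-0.54,-0.545,-0.05,0,0,0],[-0.54,-0.545,-0.05,0,0,0],[-0.54,-0.545,-0.05,0,0,0]]]'
python3 -m inch '[[[-0.54,-0.545,0,0,0,-0.043],[-0.54,-0.545,0,0,0,-0.043],[-0.54,-0.545,0,0,0,-0.043],[-0.54,-0.545,0,0,0,-0.043],[-0.54,-0.545,0,0,0,-0.043],[-0.54,-0.545,0,0,0,-0.043],[-0.54,-0.545,0,0,0,-0.043]]]'
python3 - <<'E'
from h import *
s=r.sense(); C=cam("wrist",s); im=r.grab_frame("wrist")[:,:,::-1].copy(); cv2.imwrite("pics/w8.png",im); print(s['eef_pos'],s['tcp_rot'])
u=proj(C,[[499,23.5,60]])[0].astype(int); x0,y0=u[0]-80,u[1]-75
cv2.imwrite("pics/crop6.png",cv2.resize(im[y0:y0+145,x0:x0+160],None,fx=4,fy=4)); print(x0,y0)
E
```

```text
[[ 633.26803304 -252.39249174    6.        ]] [[ 630.15925265 -251.58542283   28.        ]]
clock: 12.08
eef_pos: [562.0, -111.4, 180.0]
tcp_rot: [3.142, 0.005, -0.325]
contact_force: [0.6, 0.5, -0.4]
opening: 1.0
grasp_force: 0.0
clock: 12.67
eef_pos: [497.3, 23.6, 181.3]
tcp_rot: [3.141, 0.001, -0.189]
contact_force: [-0.9, 0.1, 0.1]
opening: 0.997
grasp_force: 0.0
[497.34828762  23.60247395 181.29534939] [ 3.14093832e+00  1.43359080e-03 -1.88678865e-01]
236 113
```

View pics/crop6.png

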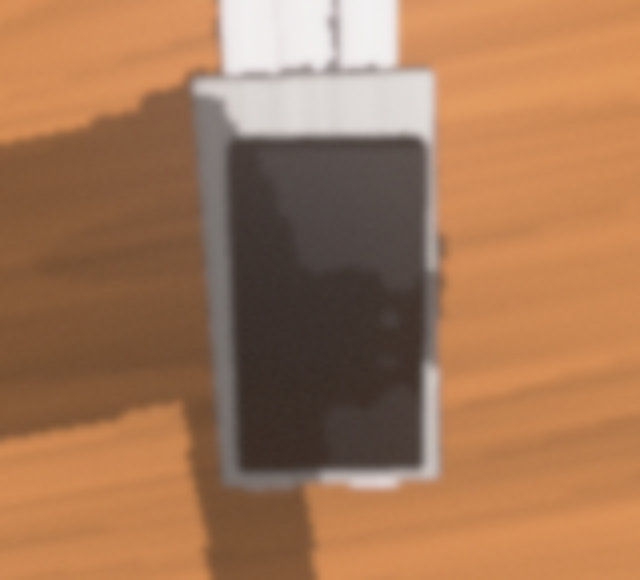

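The block's top face is at crop (230–424, 138–471), and it sits square with the tool on the platform.

```bash
python3 - <<'E'
from h import *
C=cam("wrist"); f=lambda p:np.array(p)/4+[236,113]
m=rect(C,np.array(f([(230,138),(424,138),(422,470),(238,472)]),np.float32),68); print(m)
p=rect(C,np.array(f([(192,78),(434,72),(439,476),(226,484)]),np.float32),48); print("plat",p)
go(m[0],m[1],56,np.radians(m[4]))
E
```

```text
[499.4  21.8  81.   45.  -10.3]
plat [500.4  23.1 105.   57.5  -8.6]
 rows 3.0 t [0.0103 0.0049 0.6275] w [ 0.0002  0.0003 -0.0032]
```

```bash
python3 -m inch '[[[0.008,0.001,0.2,0,0,-0.003],[0.008,0.001,0.4,0,0,-0.003],[0.008,0.001,0.55,0,0,-0.003],[0.008,0.001,0.6,0,0,-0.003],[0.008,0.001,0.628,0,0,-0.003],[0.008,0.001,0.628,0,0,-0.003],[0.008,0.001,0.628,0,0,-0.003]]]'
python3 -m inch '[[[0,0,0,0,0,0],[0,0,0,0,0,0],[0,0,0,0,0,0],[0,0,0,0,0,0],[0,0,0,0,0,0],[0,0,0,0,0,0],[0,0,0,0,0,0]]]' -0.5 35
python3 -m inch '[[[0,0,-0.1,0,0,0],[0,0,-0.3,0,0,0],[0,0,-0.5,0,0,0],[0,0,-0.5,0,0,0],[0,0,-0.5,0,0,0],[0,0,-0.5,0,0,0]]]'
python3 - <<'E'
from h import *
s=r.sense(); print(s['eef_pos'],s['contact_force']); go(637,256,160,np.radians(11))
E
```

```text
clock: 13.3
eef_pos: [500.3, 22.9, 57.7]
tcp_rot: [-3.141, -0.001, -0.181]
contact_force: [-1.2, -0.9, -0.1]
opening: 1.002
grasp_force: 0.0
clock: 13.88
eef_pos: [500.1, 23.4, 57.9]
tcp_rot: [-3.141, -0.002, -0.18]
contact_force: [-1.1, -0.3, 8.5]
opening: 0.531
grasp_force: 35.1
clock: 14.38
eef_pos: [498.8, 23.3, 156.5]
tcp_rot: [-3.142, -0.0, -0.18]
contact_force: [-0.1, 0.6, -2.0]
opening: 0.527
grasp_force: 37.6
[498.8029033   23.27687658 156.54554056] [-0.13695145  0.62176108 -1.96480328]
 rows 6.5 t [ 0.4715 -1.2685 -0.0172] w [ 0.000e+00 -1.000e-04 -1.184e-01]
```

```bash
python3 -m inch '[[[0.24,-0.63,0,0,0,0],[0.24,-0.63,0,0,0,0],[0.24,-0.63,0,0,0,0],[0.24,-0.63,0,0,0,0]]]'
python3 -m inch '[[[0.235,-0.64,-0.05,0,0,-0.118],[0.235,-0.64,-0.05,0,0,-0.118],[0.235,-0.64,-0.05,0,0,-0.118],[0.235,-0.64,-0.05,0,0,-0.118],[0.235,-0.64,-0.05,0,0,-0.118],[0.235,-0.64,-0.05,0,0,-0.118]]]'
python3 - <<'E'
from h import *
s=r.sense(); C=cam("wrist",s); im=r.grab_frame("wrist")[:,:,::-1].copy(); cv2.imwrite("pics/w9.png",im); print(s['eef_pos'],s['tcp_rot'])
H,S,V=cv2.split(cv2.cvtColor(im,cv2.COLOR_BGR2HSV)); u=proj(C,[[637,256,6]])[0]; print(u)
c=blob((S<120)&(V>110)&(H>17),u-[0,35]); print(rect(C,cv2.convexHull(c),6),cv2.boundingRect(c))
E
```

```text
clock: 14.72
eef_pos: [571.1, 142.9, 155.0]
tcp_rot: [-3.14, -0.0, -0.179]
contact_force: [0.1, -0.3, -1.5]
opening: 0.526
grasp_force: 37.6
clock: 15.22
eef_pos: [636.8, 255.7, 164.3]
tcp_rot: [3.14, 0.004, 0.191]
contact_force: [0.6, -0.4, -1.6]
opening: 0.522
grasp_force: 37.6
[636.75248137 255.73259833 164.25270786] [3.14047518 0.00388694 0.19055634]
[317.08537741 181.0244358 ]
[669.5 249.8  57.3  57.1 -78.9] (301, 125, 56, 55)
```

View pics/w9.png

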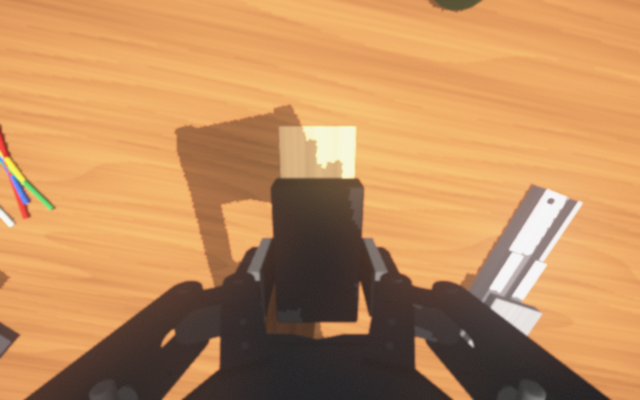

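The block is held square in the pads, with its top face at about (273–362, 186–320). The board's far edge is at y=126, x=278–356, parallel to the block.

```bash
python3 - <<'E'
from h import *
s=r.sense(); C=cam("wrist",s); z=s['eef_pos'][2]; d=np.array([np.cos(s['tcp_rot'][2]),np.sin(s['tcp_rot'][2])])
e=onz(C,[[278,126],[356,126]],6)[:,:2]; w=e[1]-e[0]; print("board width",np.linalg.norm(w),"ctr",e.mean(0)-58*d, "ang",np.degrees(np.arctan2(w[0],-w[1])))
q=onz(C,[[273,187],[362,187],[357,320],[275,320]],z+10)[:,:2]; print(q, "ctr off",q.mean(0)-s['eef_pos'][:2],s['eef_pos'])
E
```

```text
board width 80.31288248421761 ctr [636.87671874 255.206976  ] ang 10.8176525717792
[[670.0011872  283.44581558]
 [678.03616899 241.32404233]
 [602.27407367 226.02771109]
 [593.67844155 271.29652577]] ctr off [-0.52875578  0.63761374] [636.52622364 254.88590996 164.6163923 ]
```

```bash
python3 -m inch '[[[0.008,-0.002,0.2,0,0,0],[0.008,-0.002,0.4,0,0,0],[0.008,-0.002,0.55,0,0,0],[0.008,-0.002,0.65,0,0,0],[0.008,-0.002,0.7,0,0,0],[0.008,-0.002,0.715,0,0,0],[0.008,-0.002,0.715,0,0,0],[0.008,-0.002,0.715,0,0,0]]]'
python3 -c "
from h import *
s=r.sense(); print(s['eef_pos']); go(638,255.7,15.5,.19)"
```

```text
clock: 15.93
eef_pos: [640.5, 256.6, 25.1]
tcp_rot: [-3.141, -0.002, 0.19]
contact_force: [0.1, -0.4, -0.4]
opening: 0.526
grasp_force: 37.6
[640.47374552 256.6464086   25.13005805]
 rows 0.2 t [-0.0131  0.0023  0.0481] w [-0.0001 -0.0005 -0.    ]
```

```bash
python3 -m inch '[[[-0.011,0.002,0.02,0,0,0],[-0.011,0.002,0.04,0,0,0],[-0.011,0.002,0.046,0,0,0],[-0.011,0.002,0.046,0,0,0]]]'
python3 -m inch '[[[0,0,0.006,0,0,0],[0,0,0.006,0,0,0]]]'
```

```text
clock: 16.27
eef_pos: [638.0, 256.2, 16.0]
tcp_rot: [-3.141, -0.001, 0.191]
contact_force: [-2.9, -2.3, 8.8]
opening: 0.524
grasp_force: 38.6
clock: 16.43
eef_pos: [638.0, 256.2, 16.0]
tcp_rot: [-3.142, -0.001, 0.191]
contact_force: [-6.9, -3.0, 18.7]
opening: 0.523
grasp_force: 39.6
```

```bash
python3 -m inch '[[[0,0,-0.006,0,0,0],[0,0,-0.006,0,0,0]]]'
python3 -m inch '[[[0,0,0,0,0,0],[0,0,0,0,0,0],[0,0,0,0,0,0],[0,0,0,0,0,0]]]' 0.7
python3 -m inch '[[[0,0,-0.2,0,0,0],[0,0,-0.4,0,0,0],[0,0,-0.6,0,0,0],[0,0,-0.75,0,0,0],[0,0,-0.75,0,0,0],[0,0,-0.75,0,0,0]]]' 1
python3 - <<'E'
from h import *
s=r.sense(); C=cam("wrist",s); im=r.grab_frame("wrist")[:,:,::-1].copy(); cv2.imwrite("pics/w10.png",im)
u=proj(C,[[638,256,15]])[0].astype(int); x0,y0=u[0]-70,u[1]-65
H,S,V=cv2.split(cv2.cvtColor(im,cv2.COLOR_BGR2HSV)); win=np.zeros_like(V,bool); win[y0:y0+125,x0:x0+140]=1
c=blob((V<85)&win,u); print("marver",rect(C,c,26))
c=blob(win&((S<120)&(V>100)&(H>16)|(V<85)),u); print("board",rect(C,cv2.convexHull(c),6))
t=cv2.cvtColor(r.grab_frame("top"),cv2.COLOR_RGB2BGR); cv2.imwrite("pics/top2.png",t); H,S,V=cv2.split(cv2.cvtColor(t,cv2.COLOR_BGR2HSV)); T=cam("top")
st=(S<50)&(V>110); c=blob(st,(325,130)); print(rect(T,cv2.convexHull(c),26))
go(500,23.5,175,-.168)
E
```

```text
clock: 16.6
eef_pos: [638.1, 256.3, 16.0]
tcp_rot: [-3.141, -0.002, 0.191]
contact_force: [-2.6, -1.3, 10.0]
opening: 0.526
grasp_force: 38.8
clock: 16.93
eef_pos: [637.5, 256.0, 14.3]
tcp_rot: [3.142, 0.0, 0.191]
contact_force: [-0.5, 0.1, -0.2]
opening: 0.849
grasp_force: 0.0
clock: 17.43
eef_pos: [638.8, 256.6, 166.8]
tcp_rot: [-3.141, -0.004, 0.191]
contact_force: [0.4, -0.4, -1.5]
opening: 0.998
grasp_force: 0.0
marver [636.7 261.5  76.8  32.1   9.7]
board [631.5 260.8  82.2  34.4   9.7]
[554.7  17.6 238.   59.2  -8.4]
 rows 6.5 t [-0.8923  1.0107 -0.0561] w [0.0002 0.0004 0.1142]
```

The block was set down square on the board. Now for the carriage.

```bash
python3 -m inch '[[[-0.446,0.505,-0.06,0,0,0],[-0.446,0.505,-0.06,0,0,0],[-0.446,0.505,-0.06,0,0,0],[-0.446,0.505,-0.06,0,0,0]]]'
python3 -m inch '[[[-0.446,0.505,0,0,0,0.114],[-0.446,0.505,0,0,0,0.114],[-0.446,0.505,0,0,0,0.114],[-0.446,0.505,0,0,0,0.114],[-0.446,0.505,0,0,0,0.114],[-0.446,0.505,0,0,0,0.114]]]'
python3 - <<'E'
from h import *
s=r.sense(); C=cam("wrist",s); im=r.grab_frame("wrist")[:,:,::-1].copy(); print(s['eef_pos'],s['tcp_rot'])
u=proj(C,[[500,23.5,48]])[0].astype(int); x0,y0=u[0]-75,40
cv2.imwrite("pics/crop7.png",cv2.resize(im[:240,x0:x0+150],None,fx=4,fy=2.5)); print(x0)
t=cv2.cvtColor(r.grab_frame("top"),cv2.COLOR_RGB2BGR); cv2.imwrite("pics/top2.png",t)
E
```

```text
clock: 17.87
eef_pos: [564.6, 135.8, 174.3]
tcp_rot: [3.14, 0.007, 0.19]
contact_force: [-0.5, -0.0, 0.4]
opening: 1.005
grasp_force: 0.0
clock: 18.37
eef_pos: [500.6, 23.8, 175.7]
tcp_rot: [-3.141, 0.001, -0.168]
contact_force: [0.3, -0.2, -0.2]
opening: 1.005
grasp_force: 0.0
[500.58716375  23.78010566 175.73880998] [-3.14142189e+00  9.99850035e-04 -1.67933298e-01]
242
```

View pics/crop7.png

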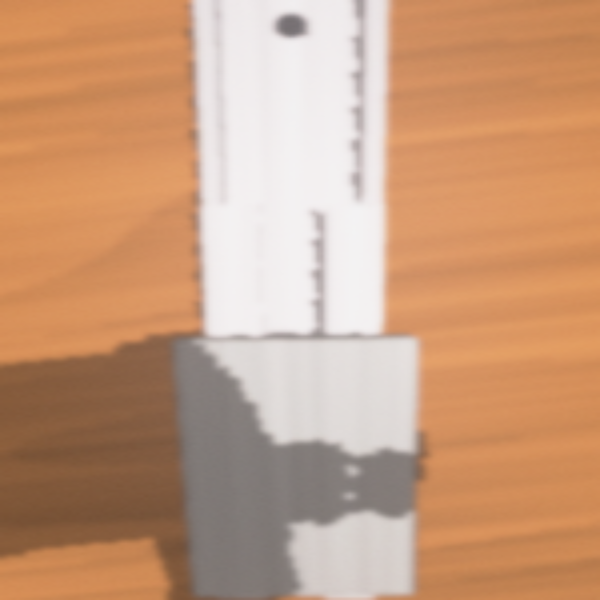

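The bare platform is at crop (174–418, 337–595), and the lips start at y≈205. I'll use these to work out how far to slide.

```bash
python3 - <<'E'
from h import *
s=r.sense(); C=cam("wrist",s); f=lambda p:np.array(p)/[4,2.5]+[242,0]
a=onz(C,f([(174,337),(418,337)]),48)[:,:2]; b=onz(C,f([(192,595),(416,595)]),48)[:,:2]; l=onz(C,f([(201,205),(386,205)]),26)[:,:2]
m=onz(C,f([(203,325),(384,325)]),26)[:,:2]
pc=(a.mean(0)+b.mean(0))/2; d=a.mean(0)-b.mean(0); print("plat c",pc,"len",np.linalg.norm(d),"w",np.linalg.norm(a[0]-a[1]),np.linalg.norm(b[0]-b[1]),"ang",np.arctan2(d[1],d[0]))
h=l.mean(0)-m.mean(0); print("rail ang",np.arctan2(h[1],h[0]),"railw",np.linalg.norm(l[0]-l[1]))
ax=np.array([np.cos(.168),-np.sin(.168)]); print("slide", 38+np.dot(l.mean(0)-pc,ax), "lateral", np.cross(ax,l.mean(0)-pc))
go(pc[0],pc[1],24,-.168)
E
```

```text
plat c [501.1255748   24.78464339] len 105.23295616736661 w 56.96568760008953 58.33032643473745 ang -0.14839699536507656
rail ang -0.1688345790327411 railw 44.35800739830058
slide 138.51743123450217 lateral 1.6902460960444472
 rows 3.6 t [-1.300e-03  1.000e-04  7.602e-01] w [-0.0001  0.0001  0.0005]<stdin>:7: DeprecationWarning: Arrays of 2-dimensional vectors are deprecated. Use arrays of 3-dimensional vectors instead. (deprecated in NumPy 2.0)
```

```bash
python3 -m inch '[[[0,0,0.2,0,0,0],[0,0,0.4,0,0,0],[0,0,0.55,0,0,0],[0,0,0.68,0,0,0],[0,0,0.73,0,0,0],[0,0,0.76,0,0,0],[0,0,0.76,0,0,0],[0,0,0.76,0,0,0]]]'
python3 -m inch '[[[0,0,0,0,0,0],[0,0,0,0,0,0],[0,0,0,0,0,0],[0,0,0,0,0,0],[0,0,0,0,0,0],[0,0,0,0,0,0]]]' -0.2 40
python3 -c "
from h import *
s=r.sense(); print(s['eef_pos'],s['contact_force'],s['wrist_torque'])"
```

```text
clock: 19.13
eef_pos: [501.6, 24.3, 25.2]
tcp_rot: [-3.141, -0.001, -0.167]
contact_force: [-0.2, -0.1, 0.5]
opening: 0.997
grasp_force: 0.0
clock: 19.63
eef_pos: [501.8, 24.0, 25.9]
tcp_rot: [-3.141, -0.002, -0.168]
contact_force: [-0.8, -0.1, 7.6]
opening: 0.669
grasp_force: 41.6
[501.76754326  23.98016306  25.93158778] [-0.76179968 -0.07275761  7.63024567] [0.1821405  0.11105244 0.03630057]
```

Gripped across 57 mm. Sliding along the slot, which is tool +x.

```bash
python3 -m inch '[[[0.03,0,-0.005,0,0,0],[0.07,0,-0.005,0,0,0],[0.12,0,-0.005,0,0,0],[0.17,0,-0.005,0,0,0],[0.22,0,-0.005,0,0,0],[0.27,0,-0.005,0,0,0],[0.31,0,-0.005,0,0,0],[0.34,0,-0.005,0,0,0]]]'
python3 -m inch '[[[0.03,0,0,0,0,0],[0.07,0,0,0,0,0],[0.12,0,0,0,0,0],[0.17,0,0,0,0,0],[0.22,0,0,0,0,0],[0.27,0,0,0,0,0],[0.31,0,0,0,0,0],[0.34,0,0,0,0,0]]]'
python3 - <<'E'
from h import *
print(r.sense()['eef_pos'])
t=cv2.cvtColor(r.grab_frame("top"),cv2.COLOR_RGB2BGR); cv2.imwrite("pics/top3.png",t)
s=cv2.cvtColor(r.grab_frame("scene"),cv2.COLOR_RGB2BGR); cv2.imwrite("pics/scene3.png",s)
cv2.imwrite("pics/crop8.png",np.hstack([cv2.resize(t[80:220,250:400],(400,373)),cv2.resize(s[200:320,310:450],(400,373))]))
E
```

```text
clock: 20.3
eef_pos: [569.8, 12.3, 26.0]
tcp_rot: [-3.141, -0.002, -0.168]
contact_force: [-1.4, 0.1, 8.2]
opening: 0.664
grasp_force: 44.5
clock: 20.97
eef_pos: [636.7, 0.9, 26.0]
tcp_rot: [-3.141, -0.001, -0.168]
contact_force: [-1.9, 0.4, 8.4]
opening: 0.669
grasp_force: 44.4
[636.71819793   0.91536877  25.97900227]
```

View pics/crop8.png

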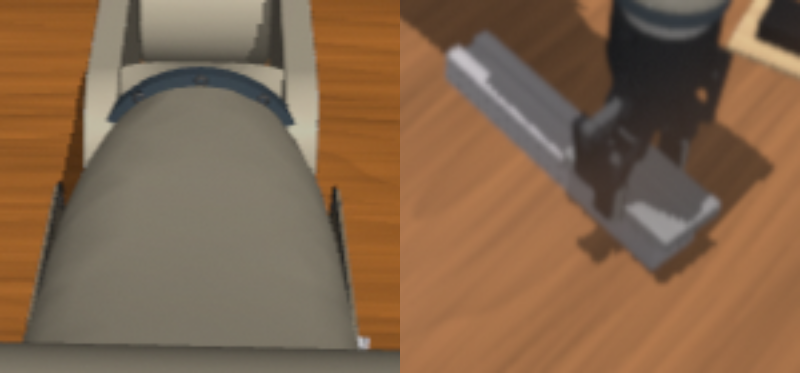

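The carriage slid freely and its platform now covers the rail's open end. Lifting gently and watching the force.

```bash
python3 -m inch '[[[0,0,-0.01,0,0,0],[0,0,-0.02,0,0,0],[0,0,-0.03,0,0,0],[0,0,-0.035,0,0,0],[0,0,-0.035,0,0,0]]]'
```

```text
clock: 21.48
eef_pos: [634.5, 1.2, 32.5]
tcp_rot: [3.142, 0.0, -0.167]
contact_force: [0.6, -0.1, -3.3]
opening: 0.67
grasp_force: 43.4
```

Only the carriage's weight registers after 6.6 mm of lift, more than the 4 mm lip clearance, so it is free.

```bash
python3 -m inch '[[[0,0,-0.1,0,0,0],[0,0,-0.25,0,0,0],[0,0,-0.4,0,0,0],[0,0,-0.55,0,0,0],[0,0,-0.65,0,0,0],[0,0,-0.65,0,0,0],[0,0,-0.65,0,0,0]]]'
python3 -c "
from h import *
print(r.sense()['eef_pos']); go(455.3,261.1,165,.085)"
```

```text
clock: 22.07
eef_pos: [635.1, 1.2, 163.1]
tcp_rot: [-3.141, -0.002, -0.167]
contact_force: [0.8, -0.2, -3.9]
opening: 0.671
grasp_force: 45.0
[635.13164138   1.2386483  163.13132576]
 rows 7.6 t [-1.1031 -1.1313 -0.0111] w [-0.     -0.0006 -0.0804]
```

```bash
python3 -m inch '[[[-0.55,-0.565,-0.05,0,0,0],[-0.55,-0.565,-0.05,0,0,0],[-0.55,-0.565,-0.05,0,0,0],[-0.55,-0.565,-0.05,0,0,0],[-0.55,-0.565,-0.05,0,0,0]]]'
python3 -m inch '[[[-0.55,-0.565,0,0,0,-0.08],[-0.55,-0.565,0,0,0,-0.08],[-0.55,-0.565,0,0,0,-0.08],[-0.55,-0.565,0,0,0,-0.08],[-0.55,-0.565,0,0,0,-0.08],[-0.55,-0.565,0,0,0,-0.08]]]'
python3 - <<'E'
from h import *
s=r.sense(); C=cam("wrist",s); im=r.grab_frame("wrist")[:,:,::-1].copy(); cv2.imwrite("pics/w11.png",im); print(s['eef_pos'],s['tcp_rot'])
print(proj(C,[[455.3,261.1,6]]))
t=cv2.cvtColor(r.grab_frame("top"),cv2.COLOR_RGB2BGR); cv2.imwrite("pics/top4.png",t)
go(455.3,261.1,30,.085)
E
```

```text
clock: 22.48
eef_pos: [540.1, 134.5, 170.2]
tcp_rot: [3.141, 0.006, -0.165]
contact_force: [1.1, 0.2, -3.0]
opening: 0.67
grasp_force: 45.2
clock: 22.98
eef_pos: [453.5, 261.4, 170.6]
tcp_rot: [3.14, 0.003, 0.087]
contact_force: [1.3, -1.2, -3.6]
opening: 0.667
grasp_force: 45.5
[453.47225446 261.37544159 170.59047707] [3.14016954e+00 2.93503166e-03 8.71753496e-02]
[[317.49859854 178.45147695]]
 rows 3.4 t [ 0.0028 -0.0059  0.7058] w [ 0.0004  0.0006 -0.0002]
```

View pics/w11.png

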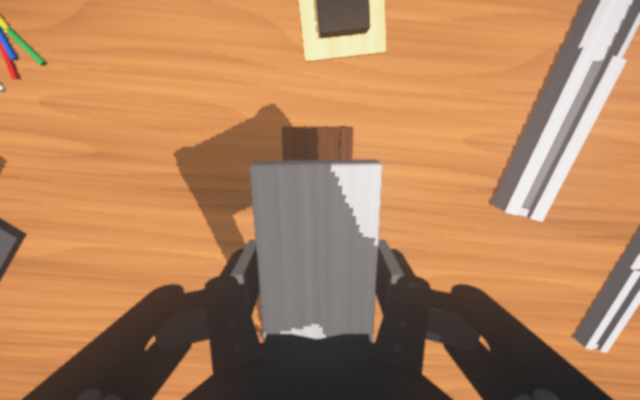

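The carriage is held level. The platform's top face is at (251–381, 163) to (260–374, 337), the dock's far edge is at y=127, x=282–353, and the two are parallel. The block is on the board at the top of the picture.

```bash
python3 - <<'E'
from h import *
s=r.sense(); C=cam("wrist",s); z=s['eef_pos'][2]; y=s['tcp_rot'][2]; d=np.array([np.cos(y),np.sin(y)])
for zz in(6,14):
    e=onz(C,[[282,127],[353,127]],zz)[:,:2]; w=e[1]-e[0]; print("dock width",np.linalg.norm(w),"ctr",e.mean(0)-56*d,"ang",np.arctan2(w[0],-w[1]))
q=onz(C,[[251,163],[381,163],[374,337],[260,337]],z+22)[:,:2]; print("len",np.linalg.norm(q[0]-q[3]),"w",np.linalg.norm(q[0]-q[1]),"off",q.mean(0)-s['eef_pos'][:2],"front c off",q[:2].mean(0)-53*d-s['eef_pos'][:2]); print(s['eef_pos'])
E
```

```text
dock width 74.80039222646295 ctr [456.45979019 259.75788674] ang 0.08352329532642679
dock width 72.85355944601936 ctr [456.86145117 259.81969226] ang 0.08352329532642828
len 91.41728541210148 w 55.56675302447923 off [6.10103009 1.18654349] front c off [-1.16707487  0.751485  ]
[455.06696866 260.0802589  171.15308472]
```

```bash
python3 -m inch '[[[0.008,0.001,0.2,0,0,0],[0.008,0.001,0.4,0,0,0],[0.008,0.001,0.55,0,0,0],[0.008,0.001,0.62,0,0,0],[0.008,0.001,0.66,0,0,0],[0.008,0.001,0.68,0,0,0],[0.008,0.001,0.68,0,0,0],[0.008,0.001,0.68,0,0,0]]]'
python3 -c "
from h import *
print(r.sense()['eef_pos']); go(456.8,260,24.5,.085)"
```

```text
clock: 23.75
eef_pos: [458.1, 260.6, 37.2]
tcp_rot: [-3.141, -0.001, 0.083]
contact_force: [0.0, -0.5, -3.4]
opening: 0.665
grasp_force: 45.4
[458.10736916 260.64204824  37.22066413]
 rows 0.3 t [-0.0069  0.0027  0.0636] w [-0.0002 -0.0004 -0.0006]
```

```bash
python3 -m inch '[[[-0.006,0.002,0.02,0,0,0],[-0.006,0.002,0.04,0,0,0],[-0.006,0.002,0.055,0,0,0],[-0.006,0.002,0.06,0,0,0],[-0.006,0.002,0.06,0,0,0]]]'
python3 -m inch '[[[0,0,0.004,0,0,0],[0,0,0.006,0,0,0]]]'
```

```text
clock: 24.17
eef_pos: [455.8, 260.2, 24.3]
tcp_rot: [3.141, 0.0, 0.084]
contact_force: [0.0, 0.4, -3.5]
opening: 0.667
grasp_force: 45.5
clock: 24.33
eef_pos: [456.0, 260.3, 24.0]
tcp_rot: [-3.142, 0.0, 0.084]
contact_force: [-4.5, -1.9, 12.4]
opening: 0.666
grasp_force: 47.3
```

Contact at TCP z = 24.0, with the foot on the dock board as predicted (a strip would have stopped it at 32). Releasing, then moving clear.

```bash
python3 -m inch '[[[0,0,-0.003,0,0,0],[0,0,-0.003,0,0,0],[0,0,-0.003,0,0,0],[0,0,-0.003,0,0,0],[0,0,-0.003,0,0,0]]]' 1
python3 -m inch '[[[0,0,-0.15,0,0,0],[0,0,-0.35,0,0,0],[0,0,-0.55,0,0,0],[0,0,-0.75,0,0,0],[0,0,-0.9,0,0,0],[0,0,-0.9,0,0,0]]]' 1
python3 -m inch '[[[-0.5,0.9,-0.1,0,0,0],[-0.5,0.9,-0.1,0,0,0],[-0.5,0.9,-0.1,0,0,0],[-0.5,0.9,-0.1,0,0,0],[-0.5,0.9,-0.1,0,0,0],[-0.5,0.9,-0.1,0,0,0],[-0.5,0.9,-0.1,0,0,0]]]'
python3 -m inch '[[[-0.2,0.98,0,0,0,0],[-0.2,0.98,0,0,0,0],[-0.2,0.98,0,0,0,0],[-0.2,0.98,0,0,0,0],[-0.2,0.98,0,0,0,0],[-0.2,0.98,0,0,0,0],[-0.2,0.98,0,0,0,0]]]'
python3 - <<'E'
from h import *
t=cv2.cvtColor(r.grab_frame("top"),cv2.COLOR_RGB2BGR); cv2.imwrite("pics/top5.png",t); print(r.sense()['eef_pos'])
cv2.imwrite("pics/crop9.png",cv2.resize(t[80:260,190:460],None,fx=2.95,fy=2.95,interpolation=cv2.INTER_CUBIC))
E
```

```text
clock: 24.75
eef_pos: [456.1, 260.2, 24.0]
tcp_rot: [-3.141, -0.0, 0.084]
contact_force: [0.7, -0.2, 0.7]
opening: 0.998
grasp_force: 0.0
clock: 25.25
eef_pos: [459.1, 261.9, 210.3]
tcp_rot: [-3.137, -0.009, 0.084]
contact_force: [1.5, 0.2, 0.2]
opening: 0.996
grasp_force: 0.0
clock: 25.83
eef_pos: [370.8, 71.0, 223.9]
tcp_rot: [-3.142, -0.001, 0.08]
contact_force: [0.7, 0.1, -0.1]
opening: 0.999
grasp_force: 0.0
clock: 26.42
eef_pos: [348.5, -127.2, 223.6]
tcp_rot: [-3.141, 0.0, 0.08]
contact_force: [0.7, -0.5, 0.1]
opening: 1.002
grasp_force: 0.0
[ 348.48724314 -126.04260021  223.533331  ]
```

View pics/crop9.png

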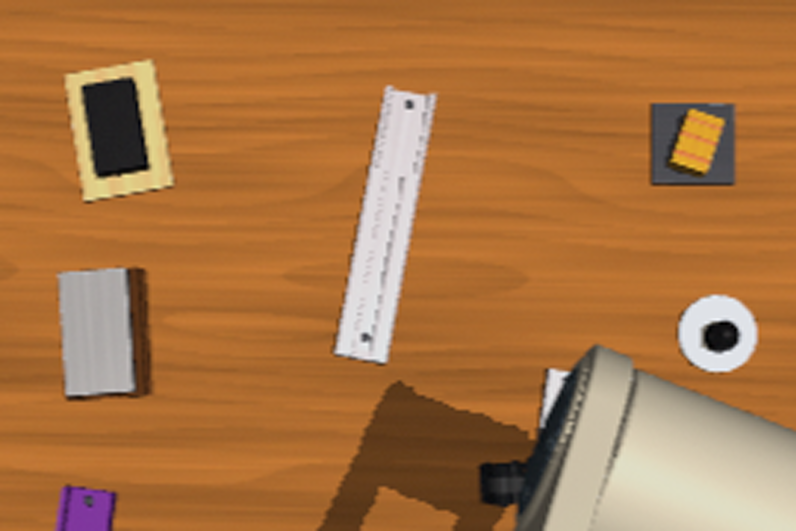

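The picture shows all four pieces on their homes: block (118,127), mould (697,141), cone (720,335) and carriage (96,333), with the rail empty. A quick numeric check from the top view follows.

```bash
python3 - <<'E'
from h import *
t=cv2.imread("pics/top5.png"); T=cam("top"); H,S,V=cv2.split(cv2.cvtColor(t,cv2.COLOR_BGR2HSV)); f=lambda x,y:(190+x/2.95,80+y/2.95)
print("marver",rect(T,blob(V<60,f(118,127)),26),"board 637.8 256 11.4")
c=lambda P:np.array([f(*p) for p in P],np.float32)
print("mould",rect(T,c([(693,108),(726,117),(704,173),(671,164)]),28),"plate 634 -251.5")
print("carriage",rect(T,blob((S<50)&(V>110),f(96,333)),46),"dock 456 260.5 4.8")
print("cone",onz(T,[f(722,336)],25),"tile 466.7 -274.3")
E
```

```text
marver [634.8 254.7  82.3  44.9  11.3] board 637.8 256 11.4
mould [ 630.4 -252.4   55.8   29.2  -20.7] plate 634 -251.5
carriage [454.2 260.1 104.5  58.5   5.8] dock 456 260.5 4.8
cone [[ 461.8558607  -274.05245683   25.        ]] tile 466.7 -274.3
```

Everything is within about 4 mm of its middle, and the near side faces visible in this view pull those figures slightly towards the robot. Handing in.

```bash
python3 -c "
from rig import r
print(r.sign_off())"
```

```text
the job is handed in; nothing more can be done
None
```

I handed the job in at about 26 s: the cone, mould, graphite block and carriage are each on their homes, about 2–5 mm off the middle by the last overhead view, and I left the mug, jar and bead mandrels alone.

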